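Close the good drying crate with its lift-off gate

TASK

Two small drying crates of pressed tea stand open, two places in each; in one crate a cake has broken in half. Gently slide the two whole cakes of the other crate back until they lie snug against its back rail, then hang the loose gate on that crate's two hinge pins, fully down on both, and leave it shut against the crate's front. Leave the crate with the broken cake, its contents and everything else as they are.

Things in the scene. Friction and masses are not known exactly. Their poses are not given: they have to be found in the camera images.
- crate_a: One of two identical fixed wooden crates, open in front, 228 (x) x 140 (y) x 72 mm. Origin: centre of the underside; -x is the open front, z up. Side boards: inner faces y = +-56, front ends x = -114, tops z = 72. Slatted floor at z = 30, x -114 to 100. Back rail's inner face x = 100. Takes two cakes one behind the other: snug, their centres are at x = 48 and -56, y within 4 of 0.
- crate_b: The other crate, identical to crate_a; the broken cake may be in either, in front or behind. At each crate's left front corner two steel lugs stand out (x -138 to -104, y 70 to 92, 6 mm thick, tops at z = 14 and 62 mm), each with one upright pin.
- crate_a_pin_low (a point): crate_a: foot of its lower pin, on the lug's top, at x -127, y 82, z 14 mm of the crate; axes as the crate's. Pins are 9 mm in diameter and 12 mm tall, tapered over the top 4 mm; the upper stands straight above the lower.
- crate_a_pin_high (a point): crate_a: foot of its upper pin, on the lug's top, at x -127, y 82, z 62 mm of the crate; axes as the crate's
- crate_b_pin_low (a point): crate_b: foot of its lower pin, as on crate_a
- crate_b_pin_high (a point): crate_b: foot of its upper pin, as on crate_a
- cake_1: Pressed-tea cake: dark brown disc, 104 mm diameter, 18 mm thick, about 100 g, lying loose on a crate's slats. Origin: centre of its underside, z up. It slides at about 1 N and stops hard against another cake or the back rail; it breaks if the fingers press it with over 25 N.
- cake_2: Another such whole cake; any of the three may lie in any place
- cake_3: Another such whole cake; any of the three may lie in any place
- broken: Half of a broken cake: half disc 104 x 52 mm, 18 mm thick, 50 g, lying in one of the four places. Origin: underside, on its axis of symmetry, 12 mm from the straight broken edge; z up
- gate: Loose wooden gate, about 160 g, standing upright on the table: board 18 thick (x) x 136 wide (y -70 to 66) x 66 mm high with a hand grip above its middle, 18 thick x 80 wide (y +-40), z 66 to 92. Origin: y = 0, mid-thickness, underside; z up. Two steel knuckles on its +y edge. Hung and shut its origin is at x -127 (up to -123), y 0, z 10 mm of the crate, axes equal. It swings freely on the pins.
- gate_knuckle_low (a point): Centre of the lower knuckle's underside, at x 0, y 82, z 4 mm of the gate; axes as the gate's. Knuckles are upright rings, 12 mm inside, 18 outside, 12 tall. As the lower one must pass beneath the upper lug, bring the gate in level from the crate's front, 14 to 28 mm above its hung height, then lower it.
- gate_knuckle_high (a point): Centre of the upper knuckle's underside, at x 0, y 82, z 52 mm of the gate; axes as the gate's. Play on the pins is 1.5 mm all round, so the hung gate's free end sags up to 8 mm.
- gate_grip (a point): middle of the top face of the gate's hand grip (92 mm above the gate's underside)
- gate_free_end (a point): Middle of the gate's free (-y) end, at x 0, y -70, z 33 mm of the gate; axes as the gate's. With the gate shut it is 9 to 13 mm in front of the right side board's front end. Pressed against the crate and let go abruptly, the gate springs some 10 to 15 mm ajar; ease off slowly and it stays shut.
- cup: Bystander: open steel measuring cup, 98 mm wide, 100 mm high, origin under its centre
- brush: Bystander: hand brush lying on the table
- scoop: Bystander: long spoon lying on the table
Things that resemble listed ones, but are neither listed nor needed, are in the scene too. What is shaped like the cake_1 but orange is not meant.

How it is judged:
By the outcome, as a careful person would: the job done as asked, in the order asked, and still so for the second after the job is handed in, with the robot touching nothing.
It also fails if it takes over 72 s, if anything falls off the work surface, if the arm or the gripper's body presses on something with over 40 N, if the wrist force passes 120 N, or if a joint passes its speed limit or range.

ROBOT

A 6-joint arm with a two-finger parallel gripper is mounted at the origin on the work surface. World frame = base frame: x ahead of the robot, y to its left, z up, the work surface at z = 0. Lengths are in mm, angles in rad, forces in N, time in s.
With the tool pointing down it reaches from about 275 to 750 mm from the base axis. Payload 10.2 kg.
Tool frame: the origin (TCP) lies between the finger pads; the fingertips stand 22 mm ahead of it and the grasp point (between the pads) lies 3 mm ahead of it (ctrl.nose_length is the distance from the TCP to the fingertips, in mm); y points along the fingers, z is the direction in which the jaws open and shut, and the axes are right-handed (so a half turn about y gives the same grasp; the last joint's range is limited). The gripper opens to 85 mm and grips with 20 to 120 N. Pads are 22 mm wide; open, the fingers measure 114 mm over their backs; the gripper's body (76 mm by 85 mm) begins 54 mm behind the grasp point. The pads swing forward as they close: fully open they stand 13 mm farther back than shut.
Start: joints at [1.098, 0.313, 1.498, -0, 1.331, -0.223], TCP at [129.798, 508.708, 253.294] pointing down, gripper open.
Joint ranges: [-2.94, 2.94], [-0.97, 2.17], [0.19, 2.56], [-1.23, 4.37], [0.02, 3.11], [-2.88, 2.88]. Speed limits (rad/s): [2.39, 2.39, 3.01, 3.14, 3.14, 3.14].

INTERFACE

Orientations are given as a unit quaternion [w, x, y, z].
In Python, from rig import ctrl, eyes, models gives the robot as it stands.
- The arm moves only by the shell command python3 -m crank 'ROWS' [FORCE]. ROWS is JSON, a list of rows, each an object with "dp": the shift along the tool's x, y, z in mm, a list of three; "roll": the turn about the tool's y in rad; "gripper": the closure in counts, from 0 (fully open) to 255 (shut). A call has 1 to 10 rows; each row is the pose to reach, as a shift and turn from the pose commanded when the call began, along the tool's axes at that moment; what a row does not reach only later rows make up. A row lasts 1/12 s, in which the tool goes at most 41.7 mm and 7.16 degrees, less where a joint would pass 70% of its speed; a pose out of reach is approached as far as the arm can. A call with a gripper value outside its range is refused whole. The fingers move at their own pace and stop on an object; FORCE is the grip in N (left out, the last holds). Time passes only in rows, so rows that repeat a pose let the fingers close. It gives the time, the measured TCP pose, the force and the opening at its end, in the units of the state.
- ctrl.sense(): the state, without advancing time (a new reading comes with each control period).
- eyes.capture(name): name is "side" or "top"; returns a dict with "color" (480x640x3 uint8, red, green, blue), "fx", "fy", "cx", "cy" (pixels), "distortion" ([k1, k2, p1, p2, k3] as OpenCV has them; the pictures are not rectified), "R" (3x3) and "t" (3): a world point X has camera coordinates R X + t. Camera axes: x right, y down, z forward; pixel columns grow to the right and rows downward; lengths in mm; the calibration is good to about 2 mm. A picture is of the moment at which its call begins. There is no depth.
- ctrl.finish_job(): hands the job in, once; it reports no verdict.
Trained networks look in a picture, given as the dict that the camera call returned (one of the last four; its "shot" number tells which), for a name from the list of things; names that differ only in an ending like _2 or _b are one class to them, and where a whole thing is asked for, a point or a joint stands for the part that bears it (a point fixed in the world has none). Each returns a list of dicts, best first, with "confidence" (0 to 1); they miss things now and then, are a little off and sometimes report something else, mostly with a low value. They report only what shows in the picture. A call takes as long as a camera call. They do not tell look-alikes from the thing itself.
- models.spot_in(picture, label): "extent" ([centre column, centre row, width, height] in pixels, round what is visible of it).
- models.spot_point(picture, label): "centre" ([column, row] in pixels: a listed point, or the origin of a listed thing).
The state is a dict: "time_s": time; "joints": joint angles; "dq": joint speeds; "tau": joint torques, N m; "eef_pos": TCP position; "ee_rot": TCP orientation; "force": force on the tool from outside, world axes, zero at the start; "wrist_torque": the same for the moment, N m; "grip_width": opening from 0.0 (shut) to 1.0 (fully open).
Only numpy, scipy, OpenCV 4.12 (cv2) and the standard library are available. Lean on these libraries where they do the work, as an engineer would, in place of code of your own. Each camera call takes 0.05 s, during which the arm holds its last target. There are 200 camera calls.

## Working session

There is one attempt and no reset: what is moved stays moved. The work goes in short steps, Python scripts to look and compute and a shell command to move; the robot and the scene stay as the last step left them, time stands still between calls to the robot, and variables do not carry over. Pictures are saved under pics/ and viewed, about 8 in all and at most 12, crops included, and the job is handed in when it is done.

```bash
mkdir -p pics; ls
python3 - <<'E'
from rig import ctrl, eyes, models
import cv2
s=ctrl.sense(); print({k:s[k] for k in('time_s','eef_pos','ee_rot','grip_width')})
for n in('top','side'):
    p=eyes.capture(n); cv2.imwrite(f'pics/{n}0.png',p['color'][:,:,::-1])
    print(n,p['R'],p['t'],p['fx'],p['distortion'])
    for l in('crate_a','crate_a_pin_low','crate_a_pin_high','cake_1','broken','gate','gate_knuckle_low','gate_knuckle_high','gate_grip','gate_free_end','cup','brush','scoop'):
        print(l,[([round(float(v)) for v in d['centre']],round(float(d['confidence']),2)) for d in models.spot_point(p,l)])
E
```

```text
pics
{'time_s': 0.0, 'eef_pos': array([129.68237247, 508.49732768, 252.72041558]), 'ee_rot': array([-0.70116086,  0.70203817, -0.08823687,  0.08792102]), 'grip_width': 1.003405494281611}
top [[ 0.00980038 -0.99993696  0.00548034]
 [-0.99671327 -0.01020923 -0.08036433]
 [ 0.08041521 -0.00467472 -0.99675049]] [  -1.68006177  552.78665587 1158.07022965] 560.937186369381 [-0.12694513  0.          0.          0.          0.        ]
crate_a [([391, 226], 0.74), ([274, 212], 0.61)]
crate_a_pin_low [([360, 282], 0.65), ([397, 267], 0.65)]
crate_a_pin_high [([360, 283], 0.87), ([136, 323], 0.5)]
cake_1 [([272, 253], 0.85), ([394, 203], 0.85), ([272, 188], 0.63)]
broken [([399, 268], 0.62), ([138, 282], 0.43), ([143, 321], 0.18)]
gate [([148, 282], 0.6)]
gate_knuckle_low [([146, 322], 0.68), ([491, 175], 0.4)]
gate_knuckle_high [([136, 324], 0.77)]
gate_grip [([136, 282], 0.65)]
gate_free_end [([142, 249], 0.93), ([145, 323], 0.63)]
cup [([517, 283], 0.58)]
brush [([187, 145], 0.77)]
scoop [([492, 175], 0.8), ([240, 275], 0.71)]
side [[-0.99068107 -0.1360638   0.00613665]
 [-0.09383459  0.64916587 -0.7548369 ]
 [ 0.09872227 -0.74837845 -0.65588383]] [ 531.33812953  118.66941573 1412.76101189] 585.0992839972713 [-0.17644016  0.          0.          0.          0.        ]
crate_a [([306, 239], 0.87), ([280, 307], 0.63)]
crate_a_pin_low [([351, 259], 0.9), ([279, 307], 0.73)]
crate_a_pin_high [([337, 234], 0.63), ([358, 243], 0.55), ([283, 191], 0.21)]
cake_1 [([402, 323], 0.91), ([290, 230], 0.88), ([316, 304], 0.86), ([264, 296], 0.63)]
broken [([342, 232], 0.58)]
gate [([332, 409], 0.85)]
gate_knuckle_low [([372, 416], 0.64)]
gate_knuckle_high [([375, 399], 0.87)]
gate_grip [([334, 379], 0.67)]
gate_free_end [([297, 393], 0.9)]
cup [([359, 189], 0.82)]
brush [([203, 367], 0.85), ([317, 299], 0.31)]
scoop [([318, 302], 0.71), ([282, 194], 0.65)]
```

View pics/top0.png

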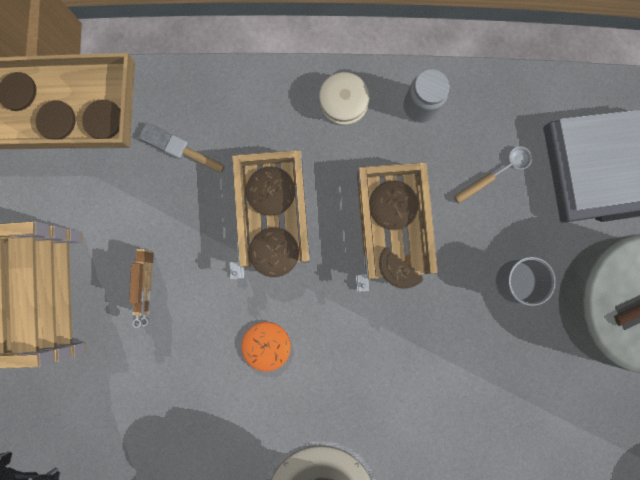

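View pics/side0.png

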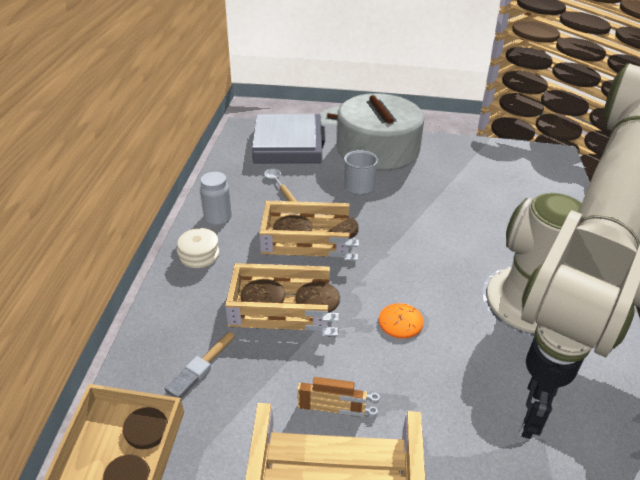

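```bash
cat > h.py <<'E'
import numpy as np, cv2
from scipy.optimize import minimize
from scipy.ndimage import map_coordinates
def K(p): return np.array([[p['fx'],0,p['cx']],[0,p['fy'],p['cy']],[0,0,1.]])
def proj(p,X):
    return cv2.projectPoints(np.asarray(X,float).reshape(-1,1,3),cv2.Rodrigues(np.array(p['R'],float))[0],np.array(p['t'],float),K(p),np.array(p['distortion'],float))[0].reshape(-1,2)
def ray(p,px,z):
    u=cv2.undistortPoints(np.array([[px]],float),K(p),np.array(p['distortion'],float)).ravel()
    R=np.array(p['R']);d=R.T@[u[0],u[1],1];c=-R.T@np.array(p['t']);return c+d*(z-c[2])/d[2]
def world(q,P,z=0):
    P=np.asarray(P,float);c,s=np.cos(q[2]),np.sin(q[2])
    return np.stack([q[0]+c*P[...,0]-s*P[...,1],q[1]+s*P[...,0]+c*P[...,1],P[...,2]+z],-1)
def box(x0,x1,y0,y1,z0,z1):
    t=[(x0,y0),(x1,y0),(x1,y1),(x0,y1)];E=[]
    for i in range(4):
        a,b=t[i],t[(i+1)%4]
        E.append(((*a,z1),(*b,z1)))
    return E
CR=box(-114,114,56,70,72,72)+box(-114,114,-70,-56,72,72)
CR=[e for e in CR if not(e[0][0]==e[1][0]==114)]
CR+=[((-114,y,0),(-114,y,72)) for y in(-70,-56,56,70)]+[((114,-70,72),(114,70,72))]
GA=box(-9,9,-70,66,66,66)+box(-9,9,-40,40,92,92)
GA+=[((x,y,0),(x,y,66)) for x in(-9,9) for y in(-70,66)]
def samp(E,n=40):
    t=np.linspace(0.02,.98,n)[:,None];return [np.array(a)*(1-t)+np.array(b)*t for a,b in E]
def score(q,E,ps,z,w):
    s=0
    for p,wt in zip(ps,w):
        for L in E:
            uv=proj(p,world(q,L,z)); d=uv[-1]-uv[0]; n=np.array([-d[1],d[0]])/(np.linalg.norm(d)+1e-6)
            f=lambda o:map_coordinates(p['g'],[(uv[:,1]+o*n[1]),(uv[:,0]+o*n[0])],order=1,mode='nearest')
            s+=wt*abs((f(1.)-f(-1.)).mean())*np.linalg.norm(d)
    return -s
def prep(p,sig=1.2): p['g']=cv2.GaussianBlur(cv2.cvtColor(p['color'],cv2.COLOR_RGB2LAB)[:,:,0].astype(np.float32),(0,0),sig); return p
def fit(q0,E,ps,z=0,w=(1,1)):
    L=samp(E);q=np.array(q0,float)
    for sig,st in((3,(10,10,.06)),(1.5,(4,4,.03)),(0.8,(2,2,.015))):
        for p in ps: prep(p,sig)
        best=min((minimize(score,q+np.array(d)*st,args=(L,ps,z,w),method='Nelder-Mead',options=dict(initial_simplex=np.array([q+np.array(d)*st]+[q+np.array(d)*st+np.eye(3)[i]*st for i in range(3)]),xatol=.02,fatol=.01)) for d in((0,0,0),(1,0,0),(-1,0,0),(0,1,0),(0,-1,0),(0,0,1),(0,0,-1))),key=lambda r:r.fun)
        q=best.x
    return q,best.fun
def draw(p,im,q,E,z=0,col=(0,255,0),s=1,o=(0,0)):
    for a,b in E:
        uv=(proj(p,world(q,[a,b],z))-o)*s; cv2.line(im,*[tuple(int(round(v)) for v in u) for u in uv],col,1,cv2.LINE_AA)
def crop(p,x0,y0,w,h,s):
    return cv2.resize(np.ascontiguousarray(p['color'][y0:y0+h,x0:x0+w,::-1]),None,fx=s,fy=s,interpolation=cv2.INTER_CUBIC)
E
cat > m.py <<'E'
from h import *
from rig import ctrl,eyes,models
from scipy.spatial.transform import Rotation as Ro
s=ctrl.sense();q=s['ee_rot'];print(Ro.from_quat([q[1],q[2],q[3],q[0]]).as_matrix().round(3))
t=eyes.capture('top');d=eyes.capture('side')
c0=ray(t,(272,212),40);k=ray(t,(141,322),60);f=ray(t,(142,249),33);g0=ray(t,(137,282),92)
print('init',c0,k,f,g0)
yaw=np.arctan2(*(k-f)[[1,0]])-np.pi/2
C={}
for ps,n in(((t,d),'both'),((t,),'top'),((d,),'side')):
    w=(1,)*len(ps)
    C[n]=fit([c0[0],c0[1],0.05],CR,ps,0,w),fit([g0[0],g0[1],yaw],GA,ps,0,w);print(n,[ (a[0].round(3),round(a[1])) for a in C[n]])
(qc,_),(qg,_)=C['both'];np.save('q.npy',[qc,qg])
M=np.zeros((600,800,3),np.uint8)
for p,(x,y,w,h),(X,Y) in((t,(220,140,100,150),(0,0)),(t,(115,235,60,100),(410,0)),(d,(220,255,130,90),(0,300+0)),(d,(285,365,110,65),(400,300))):
    sc=2 if (X,Y)==(0,0) else 3
    im=crop(p,x,y,w,h,sc)
    qq,E=(qc,CR) if X==0 else (qg,GA)
    draw(p,im,qq,E,0,s=sc,o=(x,y))
    P=[(-127,82,14),(-127,82,62),(-56,0,48),(48,0,48)] if X==0 else [(0,82,4),(0,82,52)]
    for u in (proj(p,world(qq,P))-(x,y))*sc: cv2.circle(im,(int(u[0]),int(u[1])),3,(0,0,255),1)
    M[Y:Y+im.shape[0],X:X+im.shape[1]]=im[:600-Y,:800-X]
cv2.imwrite('pics/fit1.png',M)
for px in((272,253),(272,188)): print('cake',world([0,0,-qc[2]],ray(t,px,30)-[qc[0],qc[1],0]))
print('orange',ray(t,(266,347),15))
E
python3 m.py
```

```text
[[ 0.969 -0.     0.247]
 [-0.247 -0.     0.969]
 [-0.    -1.    -0.   ]]
init [604.36397806 107.43112659  40.        ] [373.64521788 370.85625818  60.        ] [524.56755114 381.62736949  33.        ] [455.19388786 370.93698738  92.        ]
both [(array([5.95951e+02, 1.08316e+02, 8.90000e-02]), -41756), (array([450.378, 377.946,  -4.744]), -9987)]
top [(array([6.09649e+02, 1.09056e+02, 9.10000e-02]), -18292), (array([457.419, 359.561,  -4.802]), -2695)]
side [(array([5.95727e+02, 1.09183e+02, 9.20000e-02]), -24780), (array([451.142, 377.905,  -4.747]), -7622)]
cake [-76.31899471   5.32938731  30.        ]
cake [60.51028109 -4.52627641 30.        ]
orange [322.75036084 117.81133017  15.        ]
```

View pics/fit1.png

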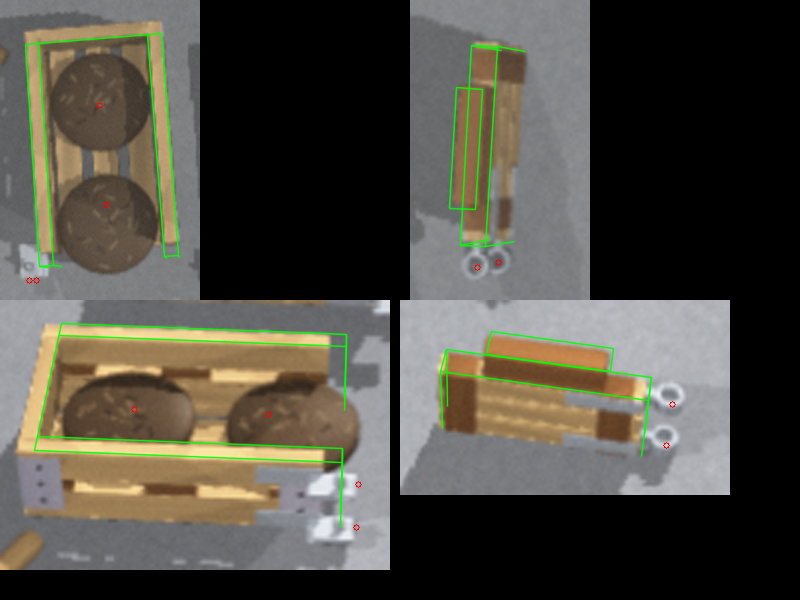

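```bash
cat > m2.py <<'E'
from h import *
from rig import ctrl,eyes,models
t=eyes.capture('top');d=eyes.capture('side')
def lfit(q,E,ps,st):
    L=samp(E)
    for sig in(1.5,.8):
        for p in ps: prep(p,sig)
        r=minimize(score,q,args=(L,ps,0,(1,)*len(ps)),method='Nelder-Mead',options=dict(initial_simplex=np.array([q]+[np.array(q)+np.eye(3)[i]*st for i in range(3)]),xatol=.02,fatol=.01));q=r.x
    return q
for ps,n in(((t,d),'both'),((t,),'top'),((d,),'side')):
    C=[lfit([609.5,109,.091],CR,ps,(3,3,.02)),lfit([450.4,378,1.539],GA,ps,(3,3,.02))];print(n,C)
    if n=='both': qc,qg=C;np.save('q.npy',C)
M=np.zeros((600,800,3),np.uint8)
for p,(x,y,w,h),(X,Y) in((t,(225,145,90,150),(0,0)),(d,(220,255,130,90),(280,0)),(t,(115,235,60,100),(280,290)),(d,(285,365,110,65),(470,290))):
    sc=4 if Y==0 and X else 3
    if X==0: sc=3
    im=crop(p,x,y,w,h,sc); qq,E=(qc,CR) if Y==0 else (qg,GA)
    draw(p,im,qq,E,0,s=sc,o=(x,y))
    P=[(-127,82,26),(-127,82,74),(-114,0,30)] if Y==0 else [(0,82,16),(0,82,64)]
    for u in (proj(p,world(qq,P))-(x,y))*sc: cv2.circle(im,(int(u[0]),int(u[1])),3,(0,0,255),1)
    M[Y:Y+im.shape[0],X:X+im.shape[1]]=im[:600-Y,:800-X]
cv2.imwrite('pics/fit2.png',M)
c,s=np.cos(-qc[2]),np.sin(-qc[2]);inv=lambda P:world([0,0,-qc[2]],P-[qc[0],qc[1],0])
for px in((272,253),(272,188)): print('cake',inv(ray(t,px,30)))
E
python3 m2.py
```

```text
both [array([6.09503165e+02, 1.09566874e+02, 9.05736244e-02]), array([450.65247631, 377.87370853,   1.53670353])]
top [array([6.09646797e+02, 1.09036673e+02, 9.06811257e-02]), array([449.3264019 , 377.42017494,   1.50838771])]
side [array([6.09407067e+02, 1.10479754e+02, 9.16880294e-02]), array([451.33798144, 377.87767919,   1.53600836])]
cake [-89.92278704   5.39187717  30.        ]
cake [46.89576493 -4.61155525 30.        ]
```

View pics/fit2.png

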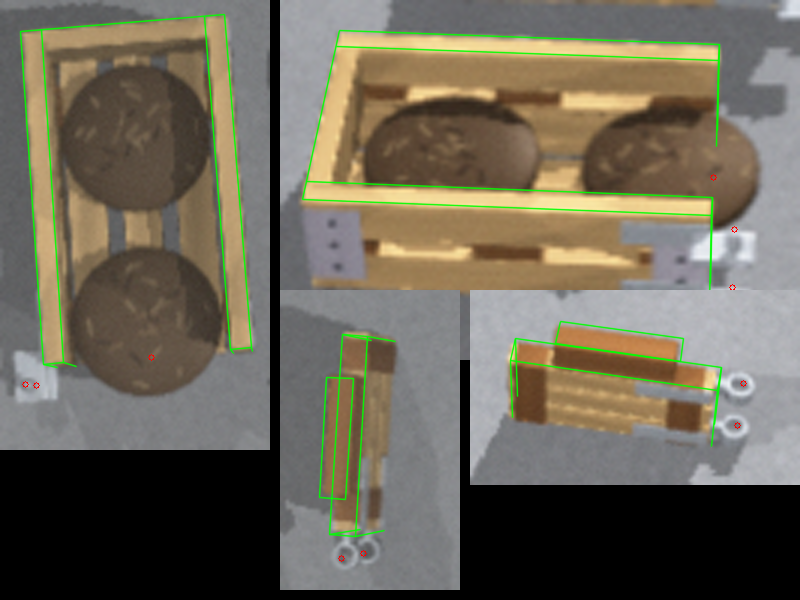

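```bash
python3 -m crank '[{"dp":[30,0,-26],"roll":-0.1,"gripper":120},{"dp":[60,0,-52],"roll":-0.2,"gripper":120},{"dp":[90,0,-78],"roll":-0.3,"gripper":120},{"dp":[120,0,-104],"roll":-0.341,"gripper":120},{"dp":[150,0,-130],"roll":-0.341,"gripper":120},{"dp":[180,0,-156],"roll":-0.341,"gripper":120},{"dp":[210,0,-182],"roll":-0.341,"gripper":120},{"dp":[240,0,-208],"roll":-0.341,"gripper":120},{"dp":[262,0,-226],"roll":-0.341,"gripper":120},{"dp":[262,0,-226],"roll":-0.341,"gripper":120}]' 20
cat > st.py <<'E'
from h import *
from rig import ctrl
from scipy.spatial.transform import Rotation as Ro
q=np.load('q.npy')
def tool():
    s=ctrl.sense();r=s['ee_rot'];R=Ro.from_quat([r[1],r[2],r[3],r[0]]).as_matrix()
    return s,np.array(s['eef_pos']),R,np.arctan2(R[1,2],R[0,2])
if __name__=='__main__':
    s,p,R,a=tool()
    print('t',round(s['time_s'],2),'p',p.round(1),'jawang',round(a,4),'F',np.round(s['force'],1),'w',round(s['grip_width'],3),'crate',world([0,0,-q[0][2]],p-[*q[0][:2],0]).round(1))
E
python3 st.py
python3 - <<'E'
from st import *
s,p,R,a=tool()
tgt=world(q[0],[-190,0,p[2]]);print('dp',(R.T@(tgt-p)).round(1),'roll',-(q[0][2]+np.pi/2-a))
E
```

```text
time_s: 2.43
eef_pos: [330.1, 221.8, 253.4]
ee_rot: [-0.706, 0.707, 0.031, -0.03]
force: [-0.6, -0.1, -1.3]
grip_width: 0.532
t 2.43 p [330.1 221.8 253.4] jawang 1.657 F [-0.6 -0.1 -1.3] w 0.532 crate [-268.1  137.1  253.4]
dp [  78.7    0.2 -136.7] roll -0.0043783928884031376
```

```bash
python3 -m crank '[{"dp":[20,0,-34],"roll":-0.004,"gripper":120},{"dp":[40,0,-68],"roll":-0.004,"gripper":120},{"dp":[60,0,-102],"roll":-0.004,"gripper":120},{"dp":[79,30,-137],"roll":-0.004,"gripper":120},{"dp":[79,70,-137],"roll":-0.004,"gripper":120},{"dp":[79,105,-137],"roll":-0.004,"gripper":120},{"dp":[79,140,-137],"roll":-0.004,"gripper":120},{"dp":[79,170,-137],"roll":-0.004,"gripper":120},{"dp":[79,190,-137],"roll":-0.004,"gripper":120},{"dp":[79,198,-137],"roll":-0.004,"gripper":120}]'
python3 -m crank '[{"dp":[5,0,0],"roll":0,"gripper":120},{"dp":[10,0,0],"roll":0,"gripper":120},{"dp":[15,0,0],"roll":0,"gripper":120},{"dp":[20,0,0],"roll":0,"gripper":120},{"dp":[24,0,0],"roll":0,"gripper":120},{"dp":[28,0,0],"roll":0,"gripper":120},{"dp":[30,0,0],"roll":0,"gripper":120},{"dp":[30,0,0],"roll":0,"gripper":120}]'; python3 st.py
python3 - <<'E'
from h import *
from rig import eyes
p=eyes.capture('side');cv2.imwrite('pics/push1.png',crop(p,210,200,200,150,4))
E
```

```text
time_s: 3.27
eef_pos: [417.5, 96.2, 52.9]
ee_rot: [0.706, -0.706, -0.032, 0.035]
force: [-0.1, 0.6, 1.0]
grip_width: 0.532
time_s: 3.93
eef_pos: [449.3, 98.6, 55.5]
ee_rot: [-0.706, 0.706, 0.034, -0.033]
force: [-0.6, 0.2, 0.5]
grip_width: 0.531
t 3.93 p [449.3  98.6  55.5] jawang 1.666 F [-0.6  0.2  0.5] w 0.531 crate [-160.5    3.6   55.5]
```

View pics/push1.png

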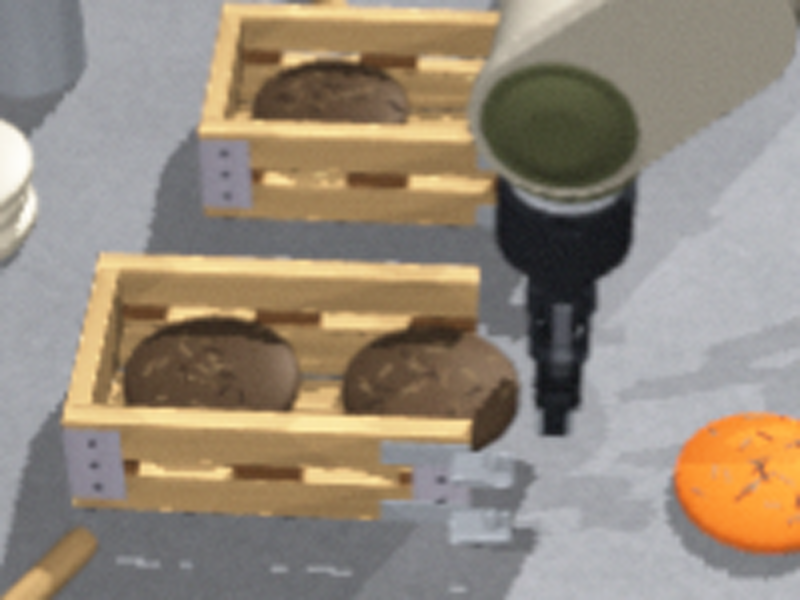

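```bash
python3 -m crank '[{"dp":[3,0,-1],"roll":0.004,"gripper":120},{"dp":[6,0,-2],"roll":0.004,"gripper":120},{"dp":[9,0,-3],"roll":0.004,"gripper":120},{"dp":[12,0,-3],"roll":0.004,"gripper":120},{"dp":[15,0,-3],"roll":0.004,"gripper":120},{"dp":[18,0,-3],"roll":0.004,"gripper":120},{"dp":[21,0,-3],"roll":0.004,"gripper":120},{"dp":[24,0,-3],"roll":0.004,"gripper":120},{"dp":[27,0,-3],"roll":0.004,"gripper":120},{"dp":[30,0,-3],"roll":0.004,"gripper":120}]'; python3 st.py
python3 -m crank '[{"dp":[1,0,0],"roll":0,"gripper":120},{"dp":[2,0,0],"roll":0,"gripper":120},{"dp":[3,0,0],"roll":0,"gripper":120},{"dp":[4,0,0],"roll":0,"gripper":120},{"dp":[5,0,0],"roll":0,"gripper":120},{"dp":[6,0,0],"roll":0,"gripper":120}]'; python3 st.py
```

```text
time_s: 4.82
eef_pos: [479.3, 98.5, 55.3]
ee_rot: [0.706, -0.706, -0.032, 0.032]
force: [-0.3, 0.2, 0.4]
grip_width: 0.532
t 4.82 p [479.3  98.5  55.3] jawang 1.662 F [-0.3  0.2  0.4] w 0.532 crate [-130.7    0.7   55.3]
time_s: 5.32
eef_pos: [485.0, 99.0, 55.3]
ee_rot: [-0.706, 0.706, 0.032, -0.032]
force: [-0.4, 0.5, -0.8]
grip_width: 0.532
t 5.32 p [485.   99.   55.3] jawang 1.662 F [-0.4  0.5 -0.8] w 0.532 crate [-125.     0.7   55.3]
```

```bash
python3 -m crank '[{"dp":[1,0,0],"roll":0,"gripper":120},{"dp":[2,0,0],"roll":0,"gripper":120},{"dp":[3,0,0],"roll":0,"gripper":120},{"dp":[4,0,0],"roll":0,"gripper":120}]'; python3 st.py
python3 - <<'E'
from h import *
from rig import eyes
p=eyes.capture('side');t=eyes.capture('top');a=crop(p,220,245,130,100,4)
b=crop(t,225,140,70,150,4)[:600,:280];M=np.zeros((600,800,3),np.uint8);M[:400,:520]=a;M[:,520:]=b;cv2.imwrite('pics/push2.png',M)
E
```

```text
time_s: 5.65
eef_pos: [488.9, 99.4, 55.3]
ee_rot: [0.706, -0.706, -0.032, 0.032]
force: [-1.0, -0.5, 0.3]
grip_width: 0.526
t 5.65 p [488.9  99.4  55.3] jawang 1.662 F [-1.  -0.5  0.3] w 0.526 crate [-121.     0.7   55.3]
```

View pics/push2.png

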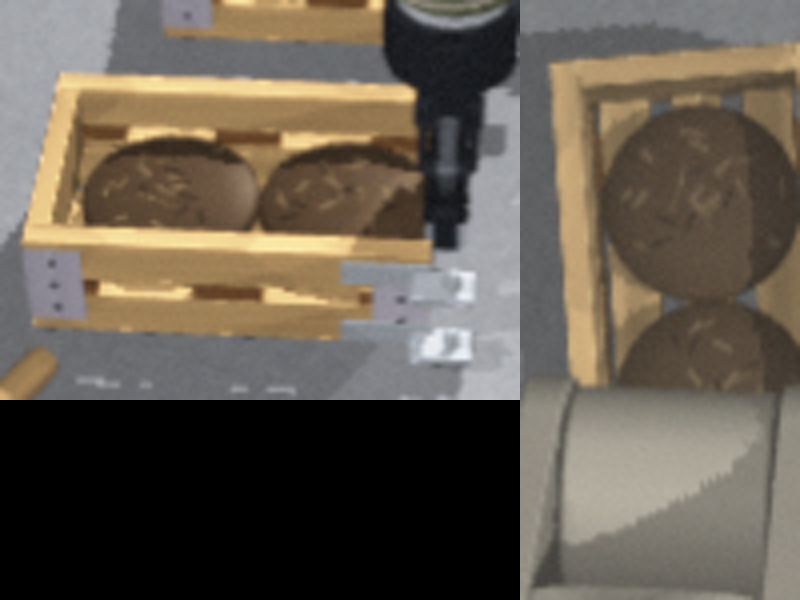

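```bash
python3 -m crank '[{"dp":[1,0,0],"roll":0,"gripper":120},{"dp":[2,0,0],"roll":0,"gripper":120},{"dp":[3,0,0],"roll":0,"gripper":120},{"dp":[4,0,0],"roll":0,"gripper":120}]';python3 st.py
python3 -m crank '[{"dp":[0.7,0,0],"roll":0,"gripper":120},{"dp":[1.4,0,0],"roll":0,"gripper":120}]'; python3 st.py
python3 -m crank '[{"dp":[0.7,0,0],"roll":0,"gripper":120},{"dp":[1.4,0,0],"roll":0,"gripper":120}]'; python3 st.py
```

```text
time_s: 6.08
eef_pos: [492.9, 99.7, 55.3]
ee_rot: [0.706, -0.706, -0.032, 0.032]
force: [-0.7, 0.3, 0.1]
grip_width: 0.528
t 6.08 p [492.9  99.7  55.3] jawang 1.662 F [-0.7  0.3  0.1] w 0.528 crate [-117.     0.8   55.3]
time_s: 6.25
eef_pos: [494.3, 99.8, 55.3]
ee_rot: [-0.706, 0.706, 0.032, -0.032]
force: [-1.7, 0.1, 0.0]
grip_width: 0.529
t 6.25 p [494.3  99.8  55.3] jawang 1.662 F [-1.7  0.1  0. ] w 0.529 crate [-115.6    0.7   55.3]
time_s: 6.42
eef_pos: [495.7, 100.0, 55.3]
ee_rot: [-0.706, 0.706, 0.032, -0.032]
force: [-0.9, -0.2, -0.7]
grip_width: 0.527
t 6.42 p [495.7 100.   55.3] jawang 1.662 F [-0.9 -0.2 -0.7] w 0.527 crate [-114.2    0.7   55.3]
```

```bash
for i in 1 2 3; do python3 -m crank '[{"dp":[0.5,0,0],"roll":0,"gripper":120},{"dp":[1,0,0],"roll":0,"gripper":120}]' >/dev/null; python3 st.py; done
```

```text
t 6.58 p [496.7 100.1  55.3] jawang 1.662 F [-0.1 -0.4 -0.2] w 0.527 crate [-113.2    0.8   55.3]
t 6.75 p [497.6 100.1  55.3] jawang 1.662 F [-2.4 -1.   0.5] w 0.527 crate [-112.3    0.7   55.3]
t 6.92 p [498.  100.3  55.1] jawang 1.662 F [-5.7 -1.8  3.2] w 0.533 crate [-111.9    0.8   55.1]
```

```bash
python3 -m crank '[{"dp":[-1,0,0],"roll":0,"gripper":120},{"dp":[-4,0,0],"roll":0,"gripper":120},{"dp":[-15,0,0],"roll":0,"gripper":120},{"dp":[-40,0,0],"roll":0,"gripper":120},{"dp":[-45,-30,0],"roll":0,"gripper":60},{"dp":[-45,-65,10],"roll":0,"gripper":0},{"dp":[-45,-100,40],"roll":0,"gripper":0},{"dp":[-45,-130,75],"roll":0,"gripper":0},{"dp":[-45,-150,110],"roll":0.05,"gripper":0},{"dp":[-45,-150,140],"roll":0.1,"gripper":0}]'
python3 - <<'E'
from st import *
from rig import eyes
s,p,R,a=tool();g=q[1];print(p)
# grip at gate y=0: tool z along gate x
tgt=world(g,[0,0,p[2]]);print('dp',(R.T@(tgt-p)).round(1),'roll',-(g[2]-a))
P=eyes.capture('side');t=eyes.capture('top');A=crop(P,220,245,130,100,4)
b=crop(t,225,140,70,150,4);M=np.zeros((600,800,3),np.uint8);M[:400,:520]=A;M[:,520:]=b;cv2.imwrite('pics/push3.png',M)
E
```

```text
time_s: 7.75
eef_pos: [442.4, 237.3, 209.8]
ee_rot: [0.708, -0.706, 0.001, -0.007]
force: [0.4, -1.0, 0.3]
grip_width: 1.0
[442.38693303 237.30832234 209.76573333]
dp [  6.6   0.4 140.7] roll 0.022188726917049095
```

View pics/push3.png

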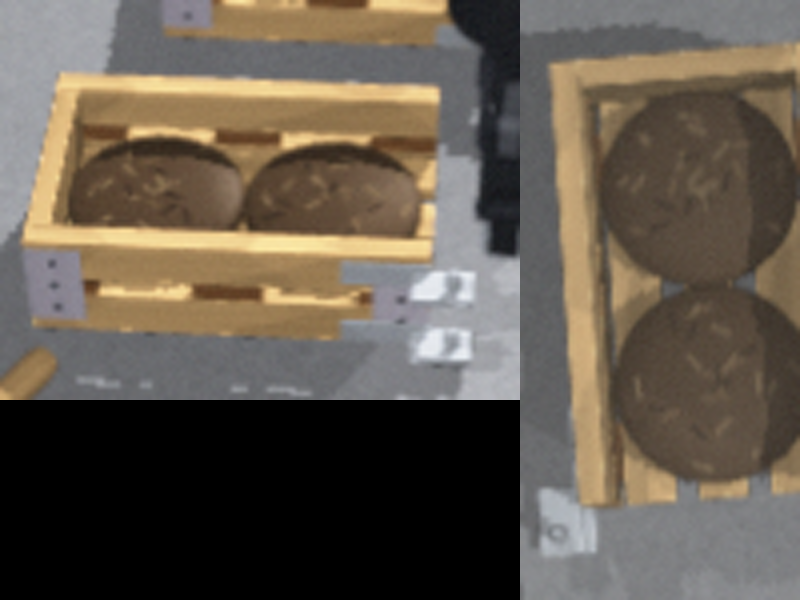

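```bash
python3 -m crank '[{"dp":[2,0,35],"roll":0.022,"gripper":0},{"dp":[4,0,70],"roll":0.022,"gripper":0},{"dp":[7,0,110],"roll":0.022,"gripper":0},{"dp":[7,0,141],"roll":0.022,"gripper":0},{"dp":[7,30,141],"roll":0.022,"gripper":0},{"dp":[7,65,141],"roll":0.022,"gripper":0},{"dp":[7,75,141],"roll":0.022,"gripper":0},{"dp":[7,80,141],"roll":0.022,"gripper":0},{"dp":[7,80,141],"roll":0.022,"gripper":0},{"dp":[7,80,141],"roll":0.022,"gripper":0}]'
python3 - <<'E'
from st import *
s,p,R,a=tool();g=q[1]
tgt=world(g,[0,0,90.]);print(p,'dp',(R.T@(tgt-p)).round(1),'roll',-(g[2]-a))
E
```

```text
time_s: 8.68
eef_pos: [450.3, 376.5, 127.0]
ee_rot: [0.707, -0.707, 0.01, -0.012]
force: [0.3, 0.1, 0.3]
grip_width: 0.997
[450.28009286 376.49776625 126.97632618] dp [ 0.2 37.   1.3] roll 0.0027367510793214755
```

```bash
python3 -m crank '[{"dp":[0,15,1.3],"roll":0.003,"gripper":0},{"dp":[0,30,1.3],"roll":0.003,"gripper":0},{"dp":[0,37,1.3],"roll":0.003,"gripper":0},{"dp":[0,37,1.3],"roll":0.003,"gripper":0},{"dp":[0,37,1.3],"roll":0.003,"gripper":100},{"dp":[0,37,1.3],"roll":0.003,"gripper":150},{"dp":[0,37,1.3],"roll":0.003,"gripper":200},{"dp":[0,37,1.3],"roll":0.003,"gripper":255},{"dp":[0,37,1.3],"roll":0.003,"gripper":255},{"dp":[0,37,1.3],"roll":0.003,"gripper":255}]' 30;
python3 -m crank '[{"dp":[0,0,0],"roll":0,"gripper":255},{"dp":[0,0,0],"roll":0,"gripper":255},{"dp":[0,0,0],"roll":0,"gripper":255},{"dp":[0,0,0],"roll":0,"gripper":255}]' 70; python3 st.py;  python3 -m crank '[{"dp":[0,-10,0],"roll":0,"gripper":255},{"dp":[0,-35,0],"roll":0,"gripper":255},{"dp":[0,-60,0],"roll":0,"gripper":255},{"dp":[0,-80,0],"roll":0,"gripper":255},{"dp":[0,-90,0],"roll":0,"gripper":255},{"dp":[0,-90,0],"roll":0,"gripper":255}]' ; python3 st.py
```

```text
time_s: 9.52
eef_pos: [449.6, 377.9, 88.7]
ee_rot: [0.707, -0.707, 0.012, -0.012]
force: [-0.1, -0.1, -2.3]
grip_width: 0.203
time_s: 9.85
eef_pos: [449.7, 377.9, 88.9]
ee_rot: [0.707, -0.707, 0.012, -0.012]
force: [-0.7, -0.3, 5.4]
grip_width: 0.2
t 9.85 p [449.7 377.9  88.9] jawang 1.5369 F [-0.7 -0.3  5.4] w 0.2 crate [-134.9  281.7   88.9]
time_s: 10.35
eef_pos: [449.9, 378.2, 180.4]
ee_rot: [0.708, -0.706, 0.011, -0.013]
force: [-0.1, 0.0, -1.3]
grip_width: 0.196
t 10.35 p [449.9 378.2 180.4] jawang 1.5371 F [-0.1  0.  -1.3] w 0.196 crate [-134.6  281.9  180.4]
```

```bash
python3 -m crank '[{"dp":[-4,0,-20],"roll":0.1,"gripper":255},{"dp":[-8,0,-48],"roll":0.22,"gripper":255},{"dp":[-12,0,-78],"roll":0.34,"gripper":255},{"dp":[-16,0,-108],"roll":0.46,"gripper":255},{"dp":[-20,0,-138],"roll":0.58,"gripper":255},{"dp":[-24,0,-168],"roll":0.7,"gripper":255},{"dp":[-28,0,-198],"roll":0.82,"gripper":255},{"dp":[-32,0,-228],"roll":0.94,"gripper":255},{"dp":[-36,0,-250],"roll":1.06,"gripper":255},{"dp":[-40,0,-262],"roll":1.15,"gripper":255}]'
python3 - <<'E'
from st import *
s,p,R,a=tool();tgt=world(q[0],[-210,0,180.4]);print('dp',(R.T@(tgt-p)).round(1),'roll',-(q[0][2]-a))
E
```

```text
time_s: 11.18
eef_pos: [399.5, 115.3, 177.1]
ee_rot: [-0.585, 0.586, -0.397, 0.396]
force: [0.1, 0.4, -0.3]
grip_width: 0.196
dp [23.3 -3.3 -8.4] roll 0.28867212041776524
```

```bash
python3 -m crank '[{"dp":[8,0,-3],"roll":0.1,"gripper":255},{"dp":[16,0,-6],"roll":0.2,"gripper":255},{"dp":[23,0,-8.4],"roll":0.289,"gripper":255},{"dp":[23.3,20,-8.4],"roll":0.289,"gripper":255},{"dp":[23.3,40,-8.4],"roll":0.289,"gripper":255},{"dp":[23.3,54,-8.4],"roll":0.289,"gripper":255},{"dp":[23.3,57,-8.4],"roll":0.289,"gripper":255},{"dp":[23.3,57,-8.4],"roll":0.289,"gripper":255},{"dp":[23.3,57,-8.4],"roll":0.289,"gripper":255}]'
cat > look.py <<'E'
import sys
from st import *
from rig import eyes
s,p,R,a=tool();
print('t',round(s['time_s'],2),'p',p.round(1),'F',np.round(s['force'],1),'crate',world([0,0,-q[0][2]],p-[*q[0][:2],0]).round(1),'dyaw',round(a-q[0][2],4))
t=eyes.capture('top');d=eyes.capture('side');z=p[2]-88.9;g=[p[0],p[1],a]
M=np.zeros((600,800,3),np.uint8)
x,y=[int(v) for v in proj(d,world(q[0],[-150,60,50]))[0]]
x-=50;y-=60
b=crop(d,x,y,100,120,5);o=np.array([x,y])
def mk(p,im,o,sc):
    for qq,P,zz,c in((q[0],[(-127,82,26),(-127,82,74)],0,(0,0,255)),(g,[(0,82,16),(0,82,64)],z,(0,255,0))):
        for u in (proj(p,world(qq,P,zz))-o)*sc: cv2.circle(im,(int(u[0]),int(u[1])),3,c,1)
mk(d,b,o,5); M[:600,:500]=b
x,y=[int(v) for v in proj(t,world(q[0],[-150,75,70]))[0]];x-=25;y-=40
c=crop(t,x,y,50,80,6);mk(t,c,np.array([x,y]),6);M[:480,500:]=c
cv2.imwrite(f'pics/{sys.argv[1]}.png',M)
E
python3 look.py hang1
```

```text
time_s: 11.93
eef_pos: [401.6, 92.6, 121.4]
ee_rot: [-0.524, 0.524, -0.475, 0.475]
force: [0.4, -0.2, -1.1]
grip_width: 0.199
t 11.93 p [401.6  92.6 121.4] F [ 0.4 -0.2 -1.1] crate [-208.6    1.9  121.4] dyaw 0.0075
```

View pics/hang1.png

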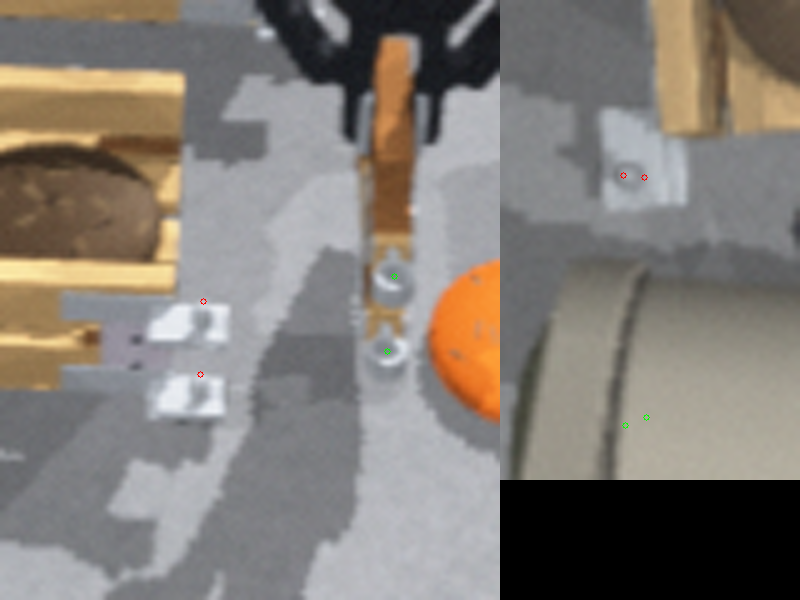

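```bash
cat > zoom.py <<'E'
import sys
from st import *
from rig import eyes
s,p,R,a=tool();d=eyes.capture('side');t=eyes.capture('top');z=p[2]-88.9;g=[p[0],p[1],a]
th=np.linspace(0,2*np.pi,25)
def circ(x,y,zz,r): 
    P=np.stack([x+r*np.cos(th),y+r*np.sin(th),0*th+zz],1);return list(zip(P[:-1],P[1:]))
PIN=[e for h in(14,62) for e in box(-138,-104,70,92,h,h)+circ(-127,82,h,4.5)+circ(-127,82,h+8,4.5)]
RING=[e for h in(4,52) for e in circ(0,82,h+12,9)+circ(0,82,h+12,6)+circ(0,82,h,9)]
M=np.zeros((600,800,3),np.uint8)
def put(cam,qq,E,zz,c,X,Y,sc,w,h):
    x,y=proj(cam,world(qq,[c],zz))[0].astype(int);x-=w//2;y-=h//2
    for k in(0,1):
        im=crop(cam,x,y,w,h,sc)
        if k: draw(cam,im,qq,E,zz,s=sc,o=(x-.5+.5/sc,y-.5+.5/sc))
        H,W=im.shape[:2];XX=X+k*W;M[Y:Y+H,XX:XX+W]=im[:600-Y,:800-XX]
put(d,q[0],PIN,0,(-122,81,40),0,0,10,22,30)
put(d,g,RING,z,(0,82,36),440,0,10,18,30)
put(t,q[0],PIN,0,(-122,81,60),0,300,10,22,22)
for n in('crate_a_pin_high','crate_a_pin_low'):
    from rig import models
    for cam,nm in((d,'side'),(t,'top')): print(n,nm,[(np.round(r['centre'],1),round(r['confidence'],2)) for r in models.spot_point(cam,n)],'pred',proj(cam,world(q[0],[-127,82,62 if 'high' in n else 14]))[0].round(1))
for n,h in(('gate_knuckle_high',52),('gate_knuckle_low',4)):
    print(n,[(np.round(r['centre'],1),round(r['confidence'],2)) for r in models.spot_point(d,n)],'pred',proj(d,world(g,[0,82,h],z))[0].round(1))
cv2.imwrite(f'pics/{sys.argv[1]}.png',M)
E
python3 zoom.py zoom1
```

```text
crate_a_pin_high side [(array([356.6, 243.4]), 0.84), (array([342.6, 232.6]), 0.65)] pred [333.5 316.1]
crate_a_pin_high top [(array([362.3, 283.5]), 0.65)] pred [234.5 273.4]
crate_a_pin_low side [(array([354.2, 259.6]), 0.56), (array([369.6, 326.2]), 0.37)] pred [333.  330.5]
crate_a_pin_low top [(array([360.2, 285.1]), 0.96)] pred [237.9 273.7]
gate_knuckle_high [(array([368.8, 309.2]), 0.66)] pred [371.4 310.9]
gate_knuckle_low [(array([370.5, 327.1]), 0.97), (array([360.6, 186.8]), 0.3)] pred [369.9 325.6]
```

View pics/zoom1.png

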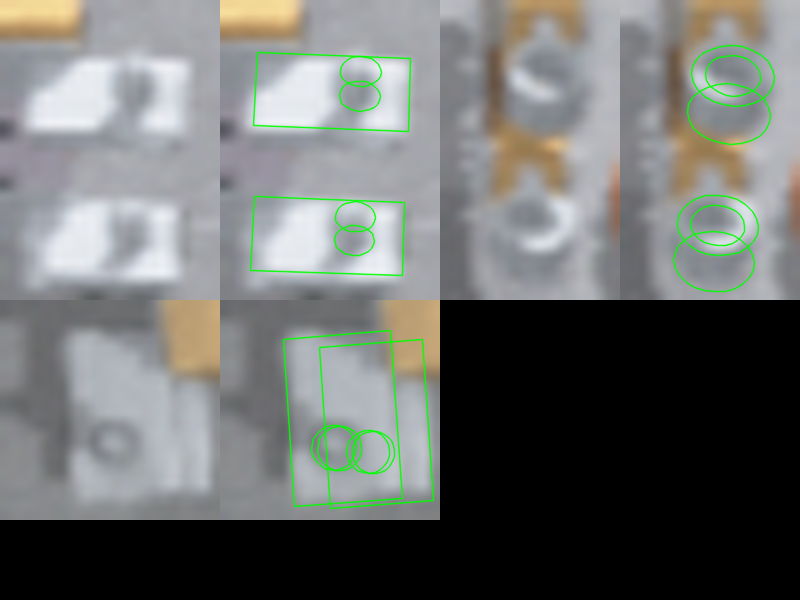

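```bash
python3 -m crank '[{"dp":[0,0,10],"roll":0.0075,"gripper":255},{"dp":[0,0,25],"roll":0.0075,"gripper":255},{"dp":[0,0,40],"roll":0.0075,"gripper":255},{"dp":[0,0,55],"roll":0.0075,"gripper":255},{"dp":[0,0,66],"roll":0.0075,"gripper":255},{"dp":[0,0,74],"roll":0.0075,"gripper":255},{"dp":[0,0,79],"roll":0.0075,"gripper":255},{"dp":[0,0,82],"roll":0.0075,"gripper":255},{"dp":[0,0,82],"roll":0.0075,"gripper":255},{"dp":[0,0,82],"roll":0.0075,"gripper":255}]';
python3 look.py hang2 ; python3 zoom.py zoom2 | tail -2
```

```text
time_s: 13.27
eef_pos: [482.8, 100.6, 121.2]
ee_rot: [-0.522, 0.522, -0.477, 0.477]
force: [-0.1, -0.4, -1.2]
grip_width: 0.199
t 13.27 p [482.8 100.6 121.2] F [-0.1 -0.4 -1.2] crate [-127.     2.5  121.2] dyaw -0.0
gate_knuckle_high [(array([330.9, 309.3]), 0.61)] pred [333.7 310. ]
gate_knuckle_low [(array([335.4, 325.2]), 0.83)] pred [333.2 324.7]
```

View pics/zoom2.png

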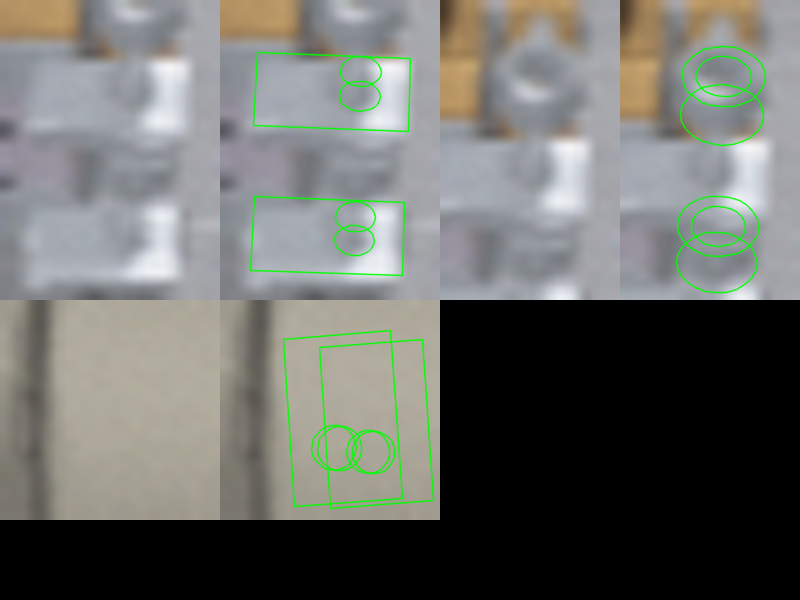

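```bash
python3 -m crank '[{"dp":[-0.3,3,0],"roll":0,"gripper":255},{"dp":[-0.3,6,0],"roll":0,"gripper":255},{"dp":[-0.3,9,0],"roll":0,"gripper":255},{"dp":[-0.3,9,0],"roll":0,"gripper":255}]' >/dev/null; python3 st.py
python3 -m crank '[{"dp":[0,1,0],"roll":0,"gripper":255},{"dp":[0,2,0],"roll":0,"gripper":255},{"dp":[0,3,0],"roll":0,"gripper":255},{"dp":[0,3,0],"roll":0,"gripper":255}]' >/dev/null; python3 st.py
```

```text
t 14.1 p [482.8 100.9 111.5] jawang 0.0905 F [-0.2  0.2 -1.5] w 0.197 crate [-127.     2.8  111.5]
t 14.43 p [483.1 100.9 109.1] jawang 0.0905 F [-0.4 -1.  -1.4] w 0.196 crate [-126.7    2.8  109.1]
```

```bash
for i in 1 2; do python3 -m crank '[{"dp":[0,1,0],"roll":0,"gripper":255},{"dp":[0,2,0],"roll":0,"gripper":255},{"dp":[0,2,0],"roll":0,"gripper":255}]' >/dev/null; python3 st.py; done
```

```text
t 14.68 p [483.1 100.9 107.1] jawang 0.0905 F [-0.4 -1.1 -1.7] w 0.199 crate [-126.7    2.8  107.1]
t 14.93 p [483.1 100.8 105.1] jawang 0.0905 F [-0.  -0.7 -0.4] w 0.197 crate [-126.7    2.8  105.1]
```

```bash
for i in 1 2; do python3 -m crank '[{"dp":[0,1,0],"roll":0,"gripper":255},{"dp":[0,2,0],"roll":0,"gripper":255},{"dp":[0,2,0],"roll":0,"gripper":255}]' >/dev/null; python3 st.py; done;  for i in 1 2; do python3 -m crank '[{"dp":[0,0.5,0],"roll":0,"gripper":255},{"dp":[0,1,0],"roll":0,"gripper":255}]' >/dev/null; python3 st.py; done
```

```text
t 15.18 p [483.1 100.9 103.1] jawang 0.0905 F [ 0.5 -0.6 -1.3] w 0.194 crate [-126.7    2.8  103.1]
t 15.43 p [483.1 100.9 101.1] jawang 0.0905 F [-0.7 -0.6 -1.7] w 0.197 crate [-126.7    2.8  101.1]
t 15.6 p [483.2 100.9 100.3] jawang 0.0905 F [-0.1  0.3 -1.3] w 0.198 crate [-126.6    2.8  100.3]
t 15.77 p [483.1 100.9  99.3] jawang 0.0905 F [-0.2  0.4 -1.6] w 0.196 crate [-126.6    2.8   99.3]
```

```bash
for i in 1 2 3; do python3 -m crank '[{"dp":[0,0.3,0],"roll":0,"gripper":255},{"dp":[0,0.6,0],"roll":0,"gripper":255}]' >/dev/null; python3 st.py; done; python3 look.py hang3
```

```text
t 15.93 p [483.2 100.8  98.7] jawang 0.0905 F [-1.1 -1.3  0.6] w 0.19 crate [-126.6    2.7   98.7]
t 16.1 p [483.3 100.8  98.4] jawang 0.0906 F [-1.9 -2.1  4.6] w 0.196 crate [-126.5    2.6   98.4]
t 16.27 p [483.4 100.7  98.1] jawang 0.0908 F [-2.1 -1.9  9.7] w 0.197 crate [-126.4    2.6   98.1]
t 16.27 p [483.4 100.7  98.1] F [-2.1 -1.9  9.7] crate [-126.4    2.6   98.1] dyaw 0.0002
```

View pics/hang3.png

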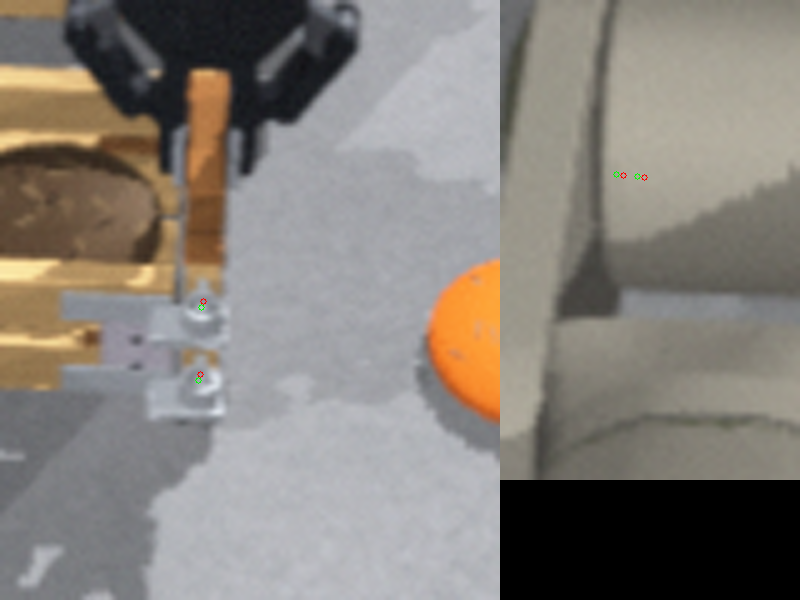

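```bash
python3 -m crank '[{"dp":[0,-0.3,0],"roll":0,"gripper":255},{"dp":[0,-0.7,0],"roll":0,"gripper":255},{"dp":[0,-0.8,0],"roll":0,"gripper":255},{"dp":[0,-0.8,0],"roll":0,"gripper":255},{"dp":[0,-0.8,0],"roll":0,"gripper":255}]' 20 >/dev/null; python3 st.py;  python3 -m crank '[{"dp":[0,0,0],"roll":0,"gripper":208},{"dp":[0,0,0],"roll":0,"gripper":205},{"dp":[0,0,0],"roll":0,"gripper":202},{"dp":[0,0,0],"roll":0,"gripper":199},{"dp":[0,0,0],"roll":0,"gripper":196},{"dp":[0,0,0],"roll":0,"gripper":193},{"dp":[0,0,0],"roll":0,"gripper":190},{"dp":[0,0,0],"roll":0,"gripper":187},{"dp":[0,0,0],"roll":0,"gripper":184},{"dp":[0,0,0],"roll":0,"gripper":180}]' 20 >/dev/null; python3 st.py
cat > gf.py <<'E'
from m2 import *
E
python3 - <<'E'
from h import *
from rig import eyes,models
q=np.load('q.npy')[0]
d=eyes.capture('side')
E=GA
def ev(dp,z=10):
    return score(dp,samp(GA),[d],z,(1,))
prep(d,.8)
best=None
for yaw in np.arange(-.12,.08,.005):
    for dx in np.arange(-3,5,1.):
        # rotate about pin
        o=world(q,[-127+dx,82,0]);a=q[2]+yaw;g=world([o[0],o[1],a],[0,-82,0]);v=ev([g[0],g[1],a])
        if best is None or v<best[0]: best=(v,yaw,dx)
print(best)
print([(np.round(r['centre'],1),round(r['confidence'],2)) for r in models.spot_point(d,'gate_free_end')],'pred shut',proj(d,world(q,[-127,-70,43])))
E
```

```text
t 16.78 p [483.3 100.9  98.4] jawang 0.0905 F [-0.1 -0.7  3.5] w 0.193 crate [-126.5    2.7   98.4]
t 17.62 p [483.1 100.9  98.3] jawang 0.0905 F [ 0.1  0.1 -0.4] w 0.295 crate [-126.7    2.8   98.3]
(np.float64(-4180.534895199773), np.float64(0.030000000000000138), np.float64(-1.0))
[(array([335.1, 276.6]), 0.85)] pred shut [[334.88404357 275.03485608]]
```

```bash
python3 -m crank '[{"dp":[0,-2,0],"roll":0,"gripper":180},{"dp":[0,-3,0],"roll":0,"gripper":180},{"dp":[5,-3,0],"roll":0,"gripper":180},{"dp":[12,-3,0],"roll":0,"gripper":180},{"dp":[19,-3,0],"roll":0,"gripper":180},{"dp":[25,-3,0],"roll":0,"gripper":180},{"dp":[25,-3,0],"roll":0,"gripper":180}]' >/dev/null; python3 st.py
for i in 1 2; do python3 -m crank '[{"dp":[0,0,0.5],"roll":0,"gripper":180},{"dp":[0,0,1],"roll":0,"gripper":180},{"dp":[0,0,1.5],"roll":0,"gripper":180},{"dp":[0,0,2],"roll":0,"gripper":180}]' >/dev/null; python3 st.py; done
```

```text
t 18.3 p [485.6  74.7 101.3] jawang 0.0891 F [-1.   0.1 -0.4] w 0.297 crate [-126.5  -23.5  101.3]
t 18.63 p [487.4  76.4 101.3] jawang 0.0908 F [ 0.1  0.1 -0.1] w 0.294 crate [-124.6  -22.   101.3]
t 18.97 p [489.5  76.4 101.3] jawang 0.0906 F [ 0.3  0.1 -0.3] w 0.294 crate [-122.6  -22.2  101.3]
```

```bash
for i in 1 2 3 4 5; do python3 -m crank '[{"dp":[0,0,0.4],"roll":0,"gripper":180},{"dp":[0,0,0.8],"roll":0,"gripper":180}]' >/dev/null; o=$(python3 st.py); echo "$o"; done
```

```text
t 19.13 p [490.2  76.4 101.3] jawang 0.0905 F [-0.1  0.3  1. ] w 0.29 crate [-121.8  -22.2  101.3]
t 19.3 p [491.   76.5 101.3] jawang 0.0905 F [-0.6  0.7  0.9] w 0.294 crate [-121.   -22.3  101.3]
t 19.47 p [491.5  76.5 101.2] jawang 0.0906 F [-2.9 -0.5  1.9] w 0.294 crate [-120.5  -22.2  101.2]
t 19.63 p [491.9  76.6 101.2] jawang 0.0908 F [-6.9 -0.8  5.9] w 0.296 crate [-120.1  -22.2  101.2]
t 19.8 p [492.1  76.6 101.2] jawang 0.091 F [-9.5 -2.7  7.2] w 0.293 crate [-119.9  -22.2  101.2]
```

```bash
for i in 1 2; do python3 -m crank '[{"dp":[0,0,-0.15],"roll":0,"gripper":180},{"dp":[0,0,-0.3],"roll":0,"gripper":180},{"dp":[0,0,-0.45],"roll":0,"gripper":180},{"dp":[0,0,-0.6],"roll":0,"gripper":180},{"dp":[0,0,-0.75],"roll":0,"gripper":180},{"dp":[0,0,-0.9],"roll":0,"gripper":180},{"dp":[0,0,-1.05],"roll":0,"gripper":180},{"dp":[0,0,-1.2],"roll":0,"gripper":180},{"dp":[0,0,-1.35],"roll":0,"gripper":180},{"dp":[0,0,-1.5],"roll":0,"gripper":180}]' >/dev/null; python3 st.py; done
python3 -m crank '[{"dp":[0,0,-0.5],"roll":0,"gripper":178},{"dp":[0,0,-1],"roll":0,"gripper":174},{"dp":[0,0,-1],"roll":0,"gripper":168},{"dp":[0,0,-1],"roll":0,"gripper":162},{"dp":[0,0,-1],"roll":0,"gripper":156},{"dp":[0,0,-1],"roll":0,"gripper":150},{"dp":[0,-3,-1],"roll":0,"gripper":145},{"dp":[0,-8,-1],"roll":0,"gripper":140},{"dp":[0,-16,-1],"roll":0,"gripper":140},{"dp":[0,-28,-1],"roll":0,"gripper":140}]'; python3 -m crank '[{"dp":[0,-20,0],"roll":0,"gripper":140},{"dp":[0,-50,0],"roll":0,"gripper":140},{"dp":[0,-85,0],"roll":0,"gripper":140},{"dp":[0,-110,-30],"roll":0,"gripper":140},{"dp":[0,-120,-65],"roll":0,"gripper":140},{"dp":[0,-120,-100],"roll":0,"gripper":140},{"dp":[0,-120,-130],"roll":0,"gripper":140},{"dp":[-30,-120,-140],"roll":0,"gripper":140},{"dp":[-70,-120,-140],"roll":0,"gripper":140},{"dp":[-100,-120,-140],"roll":0,"gripper":140}]'
cat > fin.py <<'E'
from h import *
from rig import eyes,models
q=np.load('q.npy')[0];d=eyes.capture('side');t=eyes.capture('top');prep(d,.8);prep(t,.8)
r=[]
for yaw in np.arange(-.12,.1,.005):
    for dx in np.arange(-3,6,1.):
        a=q[2]+yaw;o=world(q,[-127+dx,82,0]);g=world([o[0],o[1],a],[0,-82,0]);r.append((score([g[0],g[1],a],samp(GA),[d,t],10,(1,1)),yaw,dx,g[0],g[1],a))
r.sort();b=r[0];print(b[:3]); g=b[3:]
M=np.zeros((600,800,3),np.uint8)
A=crop(d,210,200,160,150,3);M[:450,:480]=A
B=crop(t,225,150,90,145,3);M[:435,480:750]=B
for cam,n in((d,'side'),(t,'top')):
    for l,P in(('gate_free_end',[-124,-70,43]),('gate_grip',[-125,0,102]),('gate_knuckle_high',[-127,82,62])):
        print(n,l,[(np.round(x['centre'],1),round(x['confidence'],2)) for x in models.spot_point(cam,l)],proj(cam,world(q,P))[0].round(1))
cv2.imwrite('pics/fin.png',M)
E
python3 fin.py
```

```text
t 20.63 p [491.8  76.6 101.2] jawang 0.0905 F [-3.7 -0.8  2. ] w 0.293 crate [-120.2  -22.2  101.2]
t 21.47 p [490.5  76.4 101.3] jawang 0.0904 F [ 0.2  0.2 -0.2] w 0.297 crate [-121.6  -22.3  101.3]
time_s: 22.3
eef_pos: [489.1, 76.4, 129.7]
ee_rot: [-0.522, 0.522, -0.477, 0.477]
force: [0.2, 0.6, 0.1]
grip_width: 0.451
time_s: 23.13
eef_pos: [340.1, 164.7, 250.6]
ee_rot: [0.522, -0.521, 0.477, -0.478]
force: [1.6, -1.0, 0.8]
grip_width: 0.452
(np.float64(-4948.794998368077), np.float64(-0.019999999999999907), np.float64(2.0))
side gate_free_end [(array([308.2, 236.5]), 0.69), (array([340.7, 232.1]), 0.62)] [333.6 275. ]
side gate_grip [(array([335.1, 278.4]), 0.97), (array([342.3, 234.1]), 0.29)] [334.  277.3]
side gate_knuckle_high [(array([332.6, 317.3]), 0.61), (array([333.4, 307.8]), 0.42), (array([355.3, 240.8]), 0.29)] [333.5 316.1]
top gate_free_end [(array([308.7, 269.5]), 0.61), (array([238.7, 274.1]), 0.15)] [309.2 266.2]
top gate_grip [(array([277. , 266.5]), 0.75)] [273.  268.7]
top gate_knuckle_high [(array([234. , 272.3]), 0.78)] [234.5 273.4]
```

View pics/fin.png

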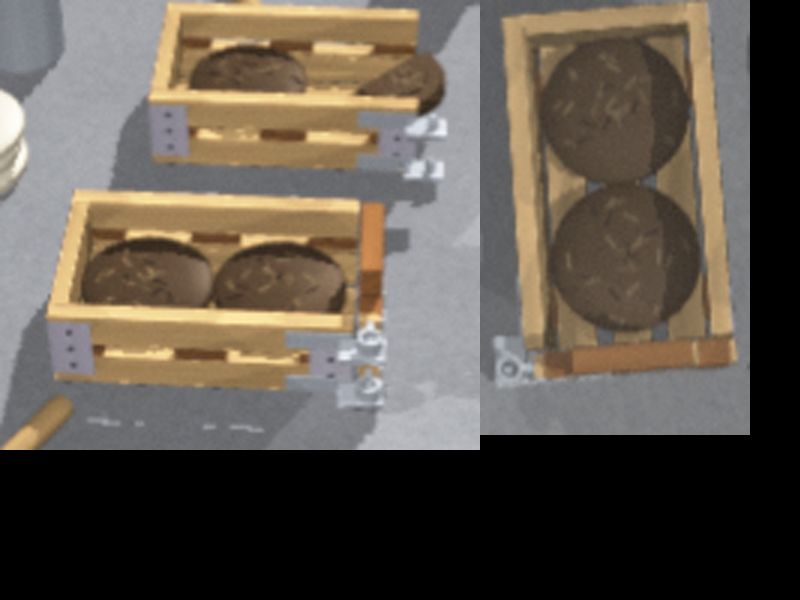

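```bash
cp pics/fin.png pics/fin_a.png; python3 -m crank '[{"dp":[0,0,0],"roll":0,"gripper":140},{"dp":[0,0,0],"roll":0,"gripper":140},{"dp":[0,0,0],"roll":0,"gripper":140},{"dp":[0,0,0],"roll":0,"gripper":140},{"dp":[0,0,0],"roll":0,"gripper":140},{"dp":[0,0,0],"roll":0,"gripper":140},{"dp":[0,0,0],"roll":0,"gripper":140},{"dp":[0,0,0],"roll":0,"gripper":140},{"dp":[0,0,0],"roll":0,"gripper":140},{"dp":[0,0,0],"roll":0,"gripper":140}]'; python3 fin.py | grep -E '^\(|free_end'
python3 - <<'E'
import cv2,numpy as np
from h import *
from rig import eyes
a,b=[cv2.imread('pics/'+n).astype(float) for n in('fin_a.png','fin.png')]
print('mean diff gate side',abs(a-b)[190:400,340:390].mean(),'top',abs(a-b)[330:390,490:740].mean(),'bg',abs(a-b)[400:440,20:300].mean())
# top-view column scan of board's front bottom/top edges at hinge & free ends: brown mask, at z=76 plane
q=np.load('q.npy')[0];t=eyes.capture('top');L=cv2.cvtColor(t['color'],cv2.COLOR_RGB2LAB).astype(int)
for y in(50,30,-30,-50,-60,-66):
    xs=np.arange(-145,-100,1.);uv=proj(t,world(q,np.stack([xs,0*xs+y,0*xs+(102 if abs(y)<40 else 76)],1)))
    v=[int(L[int(round(r)),int(round(c)),1])-128 for c,r in uv];print(y,v)
E
```

```text
time_s: 24.37
eef_pos: [340.9, 163.3, 249.3]
ee_rot: [-0.522, 0.522, -0.477, 0.477]
force: [-0.1, -0.5, 0.6]
grip_width: 0.449
(np.float64(-4956.496317767813), np.float64(-0.019999999999999907), np.float64(2.0))
side gate_free_end [(array([284. , 191.8]), 0.74)] [333.6 275. ]
top gate_free_end [(array([307.7, 267.4]), 0.57)] [309.2 266.2]
mean diff gate side 1.6186984126984127 top 1.5752 bg 1.6183035714285714
50 [1, 0, 0, 0, 0, -1, -1, 0, 0, 3, 3, 10, 10, 10, 10, 10, 10, 8, 8, 8, 8, 7, 7, 8, 8, 8, 8, 6, 6, 2, 2, 2, 3, 3, 2, 2, 3, 3, 3, 3, 2, 3, 2, 2, 2]
30 [0, -1, 0, 0, 0, 0, 0, 0, -1, -1, 1, 8, 8, 11, 11, 11, 11, 11, 11, 12, 12, 12, 12, 11, 11, 12, 12, 10, 9, 4, 4, 3, 3, 4, 4, 3, 3, 4, 4, 3, 3, 5, 5, 3, 3]
-30 [0, 0, 0, -1, -1, 0, 0, 0, 0, 2, 2, 7, 7, 12, 12, 11, 12, 12, 11, 11, 12, 12, 11, 11, 12, 12, 11, 11, 7, 7, 4, 4, 4, 4, 3, 3, 3, 3, 2, 2, 3, 3, 3, 3, 2]
-50 [0, 0, 0, 0, 0, 0, 0, 1, 2, 2, 5, 5, 9, 9, 11, 11, 11, 11, 12, 12, 11, 11, 10, 10, 11, 11, 10, 10, 9, 9, 3, 3, 4, 3, 4, 4, 4, 4, 4, 4, 3, 3, 3, 3, 5]
-60 [0, 1, 1, 0, 0, 0, 0, 1, 1, 4, 4, 7, 7, 11, 11, 12, 12, 11, 11, 9, 9, 9, 9, 11, 11, 11, 11, 10, 10, 8, 8, 3, 3, 5, 5, 4, 4, 5, 5, 6, 6, 5, 5, 5, 5]
-66 [0, 0, 0, 0, 0, 0, 0, 0, 1, 1, 6, 6, 9, 9, 10, 10, 10, 10, 10, 10, 10, 10, 9, 9, 9, 9, 9, 9, 6, 6, 4, 4, 5, 5, 5, 5, 5, 5, 5, 5, 6, 6, 6, 6, 5]
```

```bash
python3 -c "
from rig import ctrl
print(ctrl.finish_job())"
```

```text
the job is handed in; nothing more can be done
None
```

The job is done and handed in at about 24.5 s of the 72 s allowed.

- **Cakes:** I slid the two whole cakes of the left crate back until they stopped firmly against the back rail. The push measured about 6 N at the end. The last picture shows both snug.
- **Gate:** I hung it on that crate's two pins. It met no resistance over the pins and seated with about 10 N at its hung height. I then pressed it shut with about 10 N, eased off slowly and backed away.
- **Last checks:** Both rings sit on their lugs. The gate's edges in the top view put it parallel to the crate's front, centred at crate x of about -125 mm. Two pictures about a second apart show no movement. The crate with the broken cake looks the same, and I touched none of the other things.
- **Disagreements:**
    - The trained network's free-end point was unreliable. In the side view it was plainly wrong, and in the top view it was 1–3 pixels off.
    - My coarse edge fit suggested the gate was about 0.02 rad off shut. The direct edge scan and the contact force did not support that.

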